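Check the emergency stop on the ventilator test bench

TASK

Do the start-of-shift check of the emergency stop on the yellow and grey stop station: press the red mushroom head straight down until it latches in, then push it round clockwise until it springs back up, and then press the blue reset button right in and let it come out again. Leave the green start button alone, do not lift the station or shove it about, and leave the other things on the bench as they are.

Things in the scene. Friction and masses are not known exactly. Their poses are not given: they have to be found in the camera images.
- station: Loose stop station, about 2.2 kg: box 120 (x) x 200 (y) x 75 mm, grey with yellow lid; origin at the centre of its underside, -x is its front, +y runs to its stop end, z up. On the lid at 75 mm: red stop at (0, +42), blue reset at (-27, -58), green start at (+27, -58 mm); both in steel bezels 44 mm across. A thin black aerial, up to 113 mm high, stands behind at (+66, -50 mm).
- stop_base (a point): Point on the stop's vertical axis at lid level; axes as the station's. A yellow guard wall 28 mm high, 4 mm thick, inner radius 40 mm about this axis, covers the stop's +x side to 85 degrees either side of +x; no finger fits behind it. The -x side is open. Under the red head there is a black collar, 17 mm radius, 10 mm high.
- stop_top (a point): Top centre of the red head: 44 mm above the lid when out, 36.7 mm latched. Axes turn with the head. Low dome on a round core of 22 mm radius, with three lobes reaching to 32 mm radius, 18 mm wide, with flat flanks, along the head's own -x and at +60 and -60 degrees from its +x. The lobes span 8 to 24 mm below this point (12.7 to 28.7 mm above the lid when latched).
- stop_press (a joint): How far the head is pressed in, m: 0 out, 0.009 at the end of its travel. It catches when pressed past about 0.0077 with the head not turned, and then rests at 0.0073 by itself. Sprung outwards: 5 N to start, about 12 N to get past 0.004, then 8 to 10 N to the end.
- stop_twist (a joint): How far the head is turned clockwise seen from above, rad: 0 at rest (one lobe points to the station's -x), up to 1.05. It turns clockwise only, against a spring (0.04 N m rising to 0.09 N m) that brings it back to 0 when let go. When latched, turning past about 0.7 frees the latch and the head jumps up to 0.
- reset_button_top (a point): Centre of the top of the blue reset button, 28 mm in diameter, 22 mm above the lid when out; axes as the station's.
- reset_button (a joint): How far the blue reset button is pressed, m: 0 out, 0.006 fully in (8 N); it springs back.
- start_button_top (a point): Centre of the top of the green start button, same size and height as the blue one, 54 mm from it. Not to be pressed.
- start_button (a joint): How far the green start button is pressed, m: 0 out, 0.006 fully in.
- filter_a: Bystander: breathing filter, white and light blue, a 64 mm disc standing on its port, 68 mm tall, near the station; origin at the centre of its underside.
- filter_b: Bystander: breathing filter, white and orange, same shape, near the station's stop end; origin at the centre of its underside.
- elbow: Bystander: small blue L-shaped pipe fitting, 37 mm tall, 52 mm long, behind the station; origin at the centre of its underside.
- pen: Bystander: white pen, 142 mm long, 9 mm thick, lying in front of the station; origin at the centre of its underside.
- spray: Bystander: white spray bottle with blue head, 60 mm across, 181 mm tall; origin at the centre of its underside.
- analyser: Bystander: grey hand-held flow analyser, 180 x 80 x 36 mm, lying flat; origin at the centre of its underside.

How it is judged:
By the outcome, as a careful person would: the job done as asked, in the order asked, and still so for the second after the job is handed in, with the robot touching nothing.
It also fails if it takes over 48 s, if anything falls off the work surface, if the arm or the gripper's body presses on something with over 40 N, if the wrist force passes 120 N, or if a joint passes its speed limit or range.

ROBOT

A 7-joint arm with a two-finger parallel gripper is mounted at the origin on the work surface. World frame = base frame: x ahead of the robot, y to its left, z up, the work surface at z = 0. Lengths are in m, angles in rad, forces in N, time in s.
With the tool pointing down it reaches from about 0.4 to 0.925 m from the base axis. Payload 5.6 kg.
Tool frame: the origin (TCP) lies between the finger pads; the fingertips stand 14 mm ahead of it and the grasp point (between the pads) lies 5 mm behind it; z points along the fingers, y is the line along which they close (so a half turn about z gives the same grasp; the last joint's range is limited). The gripper opens to 85 mm and grips with 20 to 120 N. Pads are 22 mm wide; open, the fingers measure 114 mm over their backs; the gripper's body (76 mm by 85 mm) begins 54 mm behind the grasp point. The pads swing forward as they close: fully open they stand 13 mm farther back than shut.
Start: joints at [1.184, 0.468, -0.012, 1.603, 0.006, 1.071, -0.056], TCP at [0.219, -0.612, 0.224] pointing down, gripper open.
Joint ranges: [-2.53, 2.53], [-0.31, 2.02], [-1.57, 1.55], [0.28, 2.44], [-1.29, 4.43], [0.15, 1.84], [-2.92, 2.92]. Speed limits (rad/s): [2.57, 2.57, 3.14, 3.14, 3.14, 3.14, 3.14].

INTERFACE

Orientations are given as [roll, pitch, yaw] about the fixed x, y, z axes, in that order (R = Rz(yaw) Ry(pitch) Rx(roll)).
In Python, from workcell import * gives the robot as it stands. The module is installed in compiled form; this text tells all that it offers. Calls block until the motion is done:
- move_to(position, orientation): joint-space move of the TCP to a pose.
- servo_line(position, orientation=None, max_speed=0.15, contact_N=None): straight line of the TCP; orientation=None keeps the orientation; max_speed is the mean speed in m/s. With contact_N (N) it stops when the force on the tool has changed by that much, and returns True; else False.
- movej(angles): joint-space move.
- release() and clamp(grasp_force=None): open the fingers fully, or close them until they stop; grasp_force is the grip in N (None keeps the last).
- wait(seconds).
- solve_ik(position, orientation): joint angles nearest the present ones, or None.
- capture(name): name is "side" or "top"; returns (picture, depth): 420x560x3 uint8, red, green, blue; 420x560 float32, m along the optical axis (not along the pixel's ray), 0 where there is no reading.
- camera_params(name): a dict with "camera_matrix" (3x3 intrinsics, pixels), "distortion" ([k1, k2, p1, p2, k3] as OpenCV has them; the pictures are not rectified), "R" (3x3) and "t" (3): a world point X has camera coordinates R X + t. Camera axes: x right, y down, z forward; pixel columns grow to the right and rows downward; lengths in m; the calibration is good to about 2 mm. A picture is of the moment at which its call begins. camera_params takes no time and is no camera call.
A pose or a line that the arm cannot do raises PlanningError and nothing moves.
- sign_off(): hands the job in; it is judged then, once.
Trained networks look in the newest picture that a camera, given by its name, has taken for a name from the list of things; names that differ only in an ending like _2 or _b are one class to them, and where a whole thing is asked for, a point or a joint stands for the part that bears it (a point fixed in the world has none). Each returns a list of dicts, best first, with "conf" (0 to 1); they miss things now and then, are a little off and sometimes report something else, mostly with a low value. They report only what shows in the picture. A call takes as long as a camera call.
- silhouettes(query, camera): "region" (420x560 bool, what is visible of it) and "uv" ([column, row] in pixels, amid what is visible of it).
Readings, each from a call of its own:
- get_t(): time.
- get_q(): joint angles.
- get_qvel(): joint speeds.
- get_joint_efforts(): joint torques, N m.
- get_ee_pos(): TCP position.
- get_ee_rot(): TCP orientation.
- get_wrist_force(): force on the tool from outside, world axes, zero at the start.
- get_wrist_torque(): the same for the moment, N m.
- get_gripper_width(): finger opening in m.
- get_grasp_force(): force on a finger pad.
Only numpy, scipy, OpenCV 4.12 (cv2) and the standard library are available. Lean on these libraries where they do the work, as an engineer would, in place of code of your own. Each camera call takes 0.05 s, during which the arm holds its last target. There are 200 camera calls.

## Working session

There is one attempt and no reset: what is moved stays moved. The work goes in short steps, each a Python script; the robot and the scene stay as the last script left them, time stands still between calls to the robot, and variables do not carry over. Pictures are saved under pics/ and viewed, at most 10 in all, crops included, and the job is handed in when it is done.

```bash
mkdir -p pics; cat > h.py <<'E'
from workcell import *
import numpy as np, cv2
def save(n,img): cv2.imwrite('pics/'+n+'.png',cv2.cvtColor(img,cv2.COLOR_RGB2BGR))
def pts(cam,depth,mask):
    p=camera_params(cam);K=np.array(p['camera_matrix']);D=np.array(p['distortion'],float);R=np.array(p['R']);t=np.array(p['t'])
    v,u=np.nonzero(mask&(depth>0));z=depth[v,u]
    n=cv2.undistortPoints(np.c_[u,v].astype(float)[:,None],K,D)[:,0]
    return (np.c_[n*z[:,None],z]-t)@R
E
python3 - <<'E'
from h import *
ims={}
for c in('side','top'):
    i,d=capture(c);save(c+'0',i)
    p=camera_params(c);print(c,'cam pos',-np.array(p['R']).T@np.array(p['t']))
    for q in('station','stop_top','reset_button_top','start_button_top','filter_a','elbow','pen','spray','analyser'):
        for s in silhouettes(q,c)[:2]:
            P=pts(c,d,s['region']);
            if len(P): print(c,q,round(s['conf'],2),s['uv'],len(P),np.median(P,0).round(3),np.percentile(P,2,0).round(3),np.percentile(P,98,0).round(3))
print(get_t(),get_ee_rot())
E
```

```text
side cam pos [ 0.44775909 -0.87187563  0.7300924 ]
side station 0.94 [293.4, 229.0] 3494 [ 0.542 -0.054  0.075] [ 0.464 -0.115  0.013] [0.626 0.062 0.116]
side station 0.72 [314.9, 213.3] 238 [0.618 0.073 0.047] [0.596 0.052 0.008] [0.64  0.104 0.07 ]
side stop_top 0.81 [289.9, 205.6] 227 [0.527 0.019 0.112] [0.502 0.011 0.097] [0.551 0.046 0.121]
side start_button_top 0.59 [310.4, 222.6] 72 [ 0.59  -0.053  0.097] [ 0.578 -0.061  0.088] [ 0.601 -0.038  0.1  ]
side start_button_top 0.34 [241.8, 349.6] 2365 [ 0.426 -0.424  0.111] [ 0.393 -0.439  0.008] [ 0.455 -0.402  0.182]
side filter_a 0.8 [321.0, 213.4] 232 [0.619 0.072 0.048] [0.596 0.05  0.028] [0.64  0.102 0.071]
side filter_a 0.7 [263.0, 203.3] 210 [0.469 0.133 0.047] [0.443 0.116 0.036] [0.499 0.159 0.071]
side elbow 0.57 [334.0, 228.7] 151 [0.657 0.026 0.033] [0.638 0.013 0.001] [0.678 0.05  0.041]
side pen 0.48 [257.1, 254.8] 137 [ 0.445 -0.053  0.009] [ 0.417 -0.101  0.001] [0.467 0.01  0.013]
side spray 0.75 [244.3, 347.9] 2373 [ 0.425 -0.424  0.111] [ 0.391 -0.439  0.004] [ 0.455 -0.399  0.182]
side analyser 0.8 [223.3, 1
[... 776 characters left out ...]
647 0.033 0.034] [ 0.629  0.014 -0.001] [0.673 0.046 0.041]
top pen 0.71 [242.5, 169.3] 444 [0.612 0.082 0.045] [0.587 0.054 0.001] [0.642 0.112 0.07 ]
top pen 0.55 [287.0, 233.5] 106 [ 0.441 -0.045  0.009] [ 0.414 -0.089  0.002] [0.462 0.018 0.014]
top spray 0.63 [429.7, 239.1] 778 [ 0.423 -0.395  0.117] [ 0.394 -0.416  0.012] [ 0.453 -0.377  0.183]
top spray 0.54 [239.8, 170.1] 431 [0.613 0.082 0.045] [0.587 0.054 0.035] [0.642 0.111 0.07 ]
top analyser 0.61 [112.9, 274.3] 1890 [0.331 0.423 0.033] [0.253 0.381 0.011] [0.417 0.467 0.04 ]
top analyser 0.39 [291.3, 174.8] 78 [ 0.589 -0.046  0.096] [ 0.576 -0.058  0.091] [ 0.599 -0.035  0.1  ]
1.0 [3.14156701e+00 4.13674968e-05 3.43764530e-01]
```

```bash
python3 - <<'E'
from h import *
i,d=capture('top');save('topcrop',cv2.resize(i[110:290,180:360],None,fx=3.3,fy=3.3,interpolation=cv2.INTER_CUBIC))
A=pts('top',d,np.ones(d.shape,bool)); L=A[(A[:,2]>.07)&(A[:,2]<.08)&(abs(A[:,0]-.54)<.13)&(abs(A[:,1])<.14)]
print('lid',len(L),cv2.minAreaRect(L[:,:2].astype(np.float32)),np.median(L[:,2]))
i2,d2=capture('side');save('sidecrop',cv2.resize(i2[160:280,210:370],None,fx=5,fy=5,interpolation=cv2.INTER_CUBIC))
E
```

```text
lid 2258 ((0.5542585849761963, 0.035708025097846985), (0.1688411384820938, 0.2542182505130768), 22.890029907226562) 0.07452965577280526
```

View pics/topcrop.png

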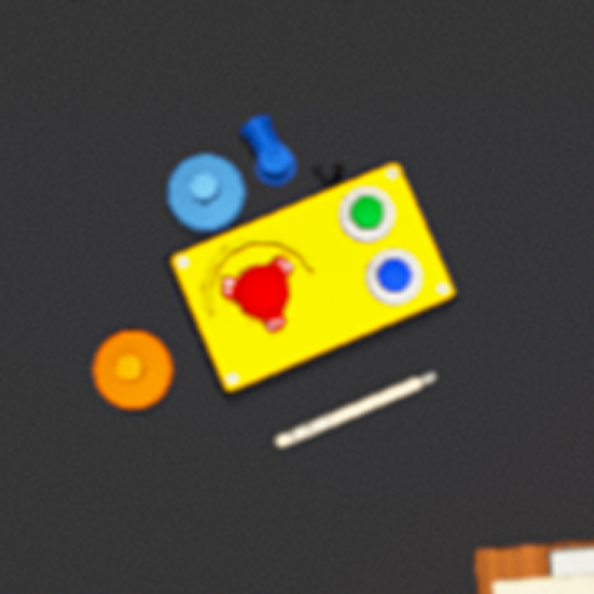

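View pics/sidecrop.png

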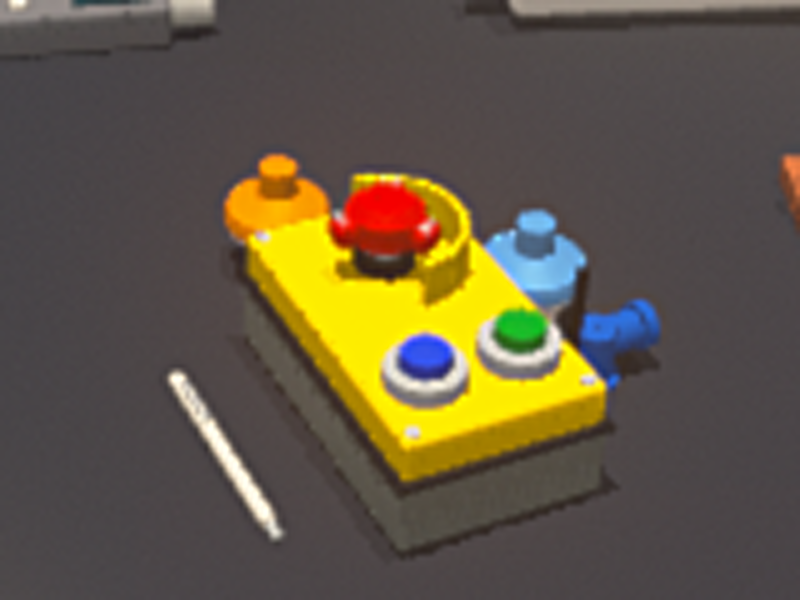

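The crops show the stop at about (262,292), one lobe at (274,324) toward the station's front, blue at (394,275) and green at (367,212). The guard is on the far side and the front is open. Next I fit the station pose and check IK.

```bash
python3 - <<'E'
from h import *
for c in('top','side'):
    i,d=capture(c);A=pts(c,d,d>0);C=i[d>0].astype(int)
    near=(abs(A[:,0]-.54)<.13)&(abs(A[:,1])<.14)
    col=lambda m:near&m
    r,g,b=C.T
    Y=A[col((r>150)&(g>130)&(b<90))&(A[:,2]>.07)&(A[:,2]<.082)]
    print(c,'lid',len(Y),cv2.minAreaRect(Y[:,:2].astype(np.float32)))
    for n,m,z in(('red',(r>130)&(g<60)&(b<60),.1),('blue',(b>150)&(r<80)&(g<120),.09),('green',(g>90)&(r<60)&(b<80),.09)):
        P=A[col(m)&(A[:,2]>z)]
        if n!='red': P=P[P[:,2]>np.percentile(P[:,2],50)-.003]
        print(n,len(P),cv2.minEnclosingCircle(P[:,:2].astype(np.float32)),P.mean(0).round(4),P[:,2].max())
        if n=='red':
            T=P[P[:,2]>.112];print('  dome',T.mean(0).round(4),T.min(0).round(4),T.max(0).round(4))
for y in(.41+np.pi/2,.41-np.pi/2):
    for dy in(0,-.5,-1.2): print(y+dy,solve_ik([.50,.02,.12],[np.pi,0,y+dy]))
E
```

```text
top lid 2158 ((0.5299121141433716, 0.024481400847434998), (0.11602413654327393, 0.25233760476112366), 23.08184242248535)
red 201 ((0.5259686708450317, 0.03685537353157997), 0.0225998442620039) [0.5251 0.0364 0.1156] 0.1232306151508475
  dome [0.525  0.0361 0.1166] [0.5049 0.0187 0.112 ] [0.5431 0.0591 0.1232]
blue 58 ((0.5399592518806458, -0.06550556421279907), 0.011235867626965046) [ 0.5397 -0.0653  0.0961] 0.09947882267457799
green 49 ((0.589072585105896, -0.04456144571304321), 0.011246947571635246) [ 0.5886 -0.0451  0.0975] 0.1018848550836692
side lid 1219 ((0.5298224091529846, 0.0243055522441864), (0.11627506464719772, 0.2631256580352783), 23.04534149169922)
red 198 ((0.5257769227027893, 0.021479543298482895), 0.02799306809902191) [0.5256 0.0231 0.1125] 0.12143892410456478
  dome [0.526  0.0285 0.1171] [0.5061 0.0121 0.1121] [0.5467 0.0447 0.1214]
blue 49 ((0.5408018231391907, -0.07101480662822723), 0.011661497876048088) [ 0.5409 -0.0723  0.0974] 0.10019159933047576
green 48 ((0.5900968313217163, -0.049815550446510315), 0.012963859364390373) [ 0.5903 -0.0519  0.0979] 0.10132282828019644
1.9807963267948965 [ 0.44125074  0.45941011 -0.66753987  2.01546748  0.39449612  0.79549378
 -0.04738681]
1.4807963267948965 [ 0.39706099  0.44381128 -0.61097278  2.01802207  0.3561173   0.78458151
 -0.51432804]
0.7807963267948965 [ 0.34098154  0.4267394  -0.54041093  2.02134686  0.30994049  0.77286571
 -1.17430933]
-1.1607963267948966 [-0.96140217  0.60242449  1.12225663  2.09846983 -0.71491617  0.89285952
 -2.15223732]
-1.6607963267948966 [ 0.84598138  0.84447137 -1.32405714  1.99557993  0.93966422  1.11511384
  2.14727827]
-2.3607963267948966 [ 0.84598138  0.84447137 -1.32405714  1.99557993  0.93966422  1.11511384
  1.44727827]
```

```bash
cat >> h.py <<'E'
PSI=.4025; S=np.array([.5255,.033])
Rz=np.array([[np.cos(PSI),-np.sin(PSI)],[np.sin(PSI),np.cos(PSI)]])
def world(xy): return S+Rz@np.asarray(xy)   # station-frame offset from stop axis
def pose(theta,r0,z,al=np.radians(15)):
    ph=np.pi-theta; er=np.array([np.cos(ph),np.sin(ph)]); et=np.array([-np.sin(ph),np.cos(ph)])
    s0=9e-3+7.5e-3*np.tan(al)
    r=r0+.0145*np.cos(al)+.011*np.sin(al); s=s0-.0145*np.sin(al)+.011*np.cos(al)
    return [*world(r*er+s*et),z],[np.pi,0,PSI+ph-al-np.pi/2]
E
python3 - <<'E'
from h import *
o=[np.pi,0,PSI+np.pi/2]
clamp(20)
p=get_ee_pos(); servo_line([p[0],p[1],.32],max_speed=.2)
move_to([*S,.24],o); servo_line([*S,.145],max_speed=.15)
print(servo_line([*S,.115],max_speed=.03,contact_N=2.5)); z0=get_ee_pos()[2];print('touch tcp z',z0,get_t())
print(servo_line([*S,z0-.013],max_speed=.015,contact_N=18)); wait(.1);print(get_ee_pos(),get_wrist_force(),get_t())
servo_line([*S,.19],max_speed=.15)
print(get_wrist_force())
for th,r in((-.1,.045),(.95,.0245)): print(solve_ik(*pose(th,r,.107)))
c,d=capture('side');save('pressed',cv2.resize(c[100:260,190:390],None,fx=4,fy=3.75,interpolation=cv2.INTER_CUBIC)); print(get_t())
E
```

```text
False
touch tcp z 0.11516210170659434 7.075
False
[0.52596093 0.03306555 0.10310138] [-2.51730471 -0.84792582  9.90715648] 8.1833
[0.1676591  0.13178843 0.05036477]
[ 0.50465995  0.448678   -0.65769178  2.06996339  0.40024088  0.74848953
 -0.16325135]
[ 0.22947105  0.40444343 -0.45155305  2.07432827  0.26434516  0.71710156
 -1.20047483]
8.9667
```

View pics/pressed.png

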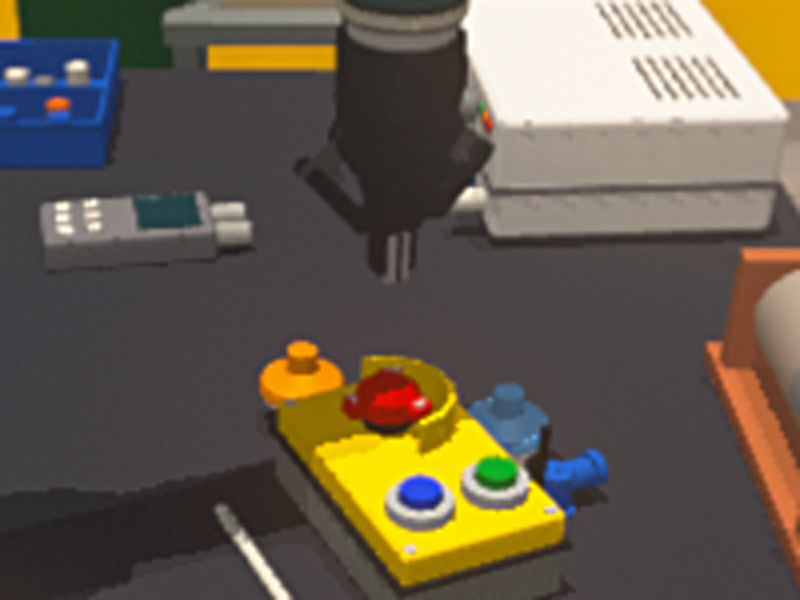

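The head looks lower, with little collar showing (about (388,400)), but the touch height does not match the stated fingertip offset. I'll measure the head height and the fingertip.

```bash
python3 - <<'E'
from h import *
print(get_gripper_width(),get_ee_pos(),get_ee_rot())
for c in('side','top'):
    i,d=capture(c);A=pts(c,d,d>0);C=i[d>0].astype(int);r,g,b=C.T
    P=A[(r>100)&(g<60)&(b<60)&(abs(A[:,0]-S[0])<.05)&(abs(A[:,1]-S[1])<.05)&(A[:,2]>.08)]
    print(c,'red z',len(P),np.percentile(P[:,2],[50,80,95,100]) if len(P) else'')
    F=A[(abs(A[:,0]-S[0])<.03)&(abs(A[:,1]-S[1])<.04)&(A[:,2]>.13)&(A[:,2]<.23)]
    if len(F): print('finger',len(F),F.min(0),F.max(0)); T=F[F[:,2]<F[:,2].min()+.012];print(T.min(0),T.max(0))
E
```

```text
-0.00030977061187133996 [0.52468118 0.03267935 0.18881824] [-3.13961499e+00 -7.03964479e-04  1.97314614e+00]
side red z 214 [0.10574132 0.11081415 0.11253853 0.11433911]
finger 118 [0.51077644 0.01813214 0.19768107] [0.53909571 0.03529279 0.22992707]
[0.51147619 0.01913631 0.19768107] [0.53909571 0.034076   0.20966677]
top red z 0
```

The head top is about 7 mm lower with nothing touching it, so it is latched. The fingertips actually stand about 7.5 mm above the TCP, and both touch height and depth agree on that. I'll use it for the twist.

```bash
cat >> h.py <<'E'
def redz(tag=None):
    i,d=capture('side');A=pts('side',d,d>0);C=i[d>0].astype(int);r,g,b=C.T
    P=A[(r>100)&(g<60)&(b<60)&(abs(A[:,0]-S[0])<.05)&(abs(A[:,1]-S[1])<.05)&(A[:,2]>.08)]
    if tag: save(tag,cv2.resize(i[130:250,210:370],None,fx=5,fy=5,interpolation=cv2.INTER_CUBIC))
    return len(P),np.percentile(P[:,2],[50,95,100]).round(4)
E
python3 - <<'E'
from h import *
Z=.083
move_to(*pose(-.1,.05,.14))
ok=not servo_line(pose(-.1,.05,Z)[0],max_speed=.1,contact_N=6); print(ok,get_ee_pos(),get_t())
if ok:
    hit=servo_line(*pose(-.1,.0245,Z),max_speed=.06,contact_N=5); print('in',hit,get_ee_pos(),get_wrist_force())
    if not hit:
        for th in(.05,.2,.35,.5):
            hit=servo_line(*pose(th,.0245,Z),max_speed=.05,contact_N=12)
            print(th,hit,get_wrist_force().round(1),get_wrist_torque().round(2),get_ee_pos().round(4))
            if hit: break
print(redz('tw1'),get_t())
E
```

```text
True [ 0.47604564 -0.01441439  0.08329866] 10.2167
in False [ 0.4978148  -0.00237697  0.08288984] [-0.36398872  0.84756892 -0.09706488]
0.05 False [-0.3 -0.4 -0.1] [-0.04  0.03 -0.  ] [0.4926 0.0018 0.083 ]
0.2 False [-0.5 -0.1  0.2] [-0.01 -0.01 -0.06] [0.4887 0.007  0.0831]
0.35 False [-0.4  0.4 -0.8] [-0.05  0.11 -0.06] [0.4852 0.0127 0.083 ]
0.5 False [ 0.6 -0.6  0.3] [-0.07 -0.03 -0.03] [0.4828 0.0192 0.083 ]
(213, array([0.105 , 0.1135, 0.116 ])) 12.0417
```

View pics/tw1.png

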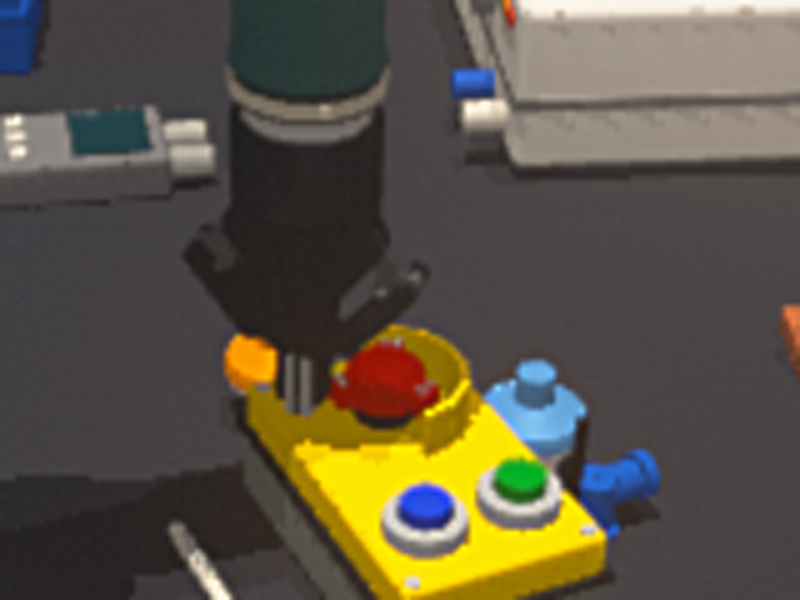

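The head is still at its rest angle, with lobes at (340,385) and (430,390). The finger at (300,385) passed outside the front lobe, so the closed tips are narrower than I assumed. I'll go back, feel inward for the core, then sweep closer in.

```bash
python3 - <<'E'
from h import *
Z=.083
servo_line(*pose(.5,.045,Z),max_speed=.1); servo_line(*pose(-.12,.045,Z),max_speed=.12); servo_line(*pose(-.12,.0245,Z),max_speed=.08)
f0=get_wrist_force()
hit=servo_line(*pose(-.12,.010,Z),max_speed=.02,contact_N=3)
p=get_ee_pos(); a=np.array(pose(-.12,.0245,Z)[0]); adv=np.linalg.norm((p-a)[:2]); print(hit,'advance',adv,get_wrist_force()-f0,get_t())
if hit:
    r=.0245-adv+.0015
    servo_line(*pose(-.12,r,Z),max_speed=.05)
    for th in(.05,.2,.35,.5):
        h=servo_line(*pose(th,r,Z),max_speed=.04,contact_N=12)
        print(th,h,(get_wrist_force()-f0).round(1),get_ee_pos().round(4))
        if h: break
print(redz('tw2'),get_t())
E
```

```text
False advance 0.01408677075893466 [-0.53898267 -1.75083203  0.55267777] 14.45
(84, array([0.1039, 0.1121, 0.1153])) 14.5
```

View pics/tw2.png

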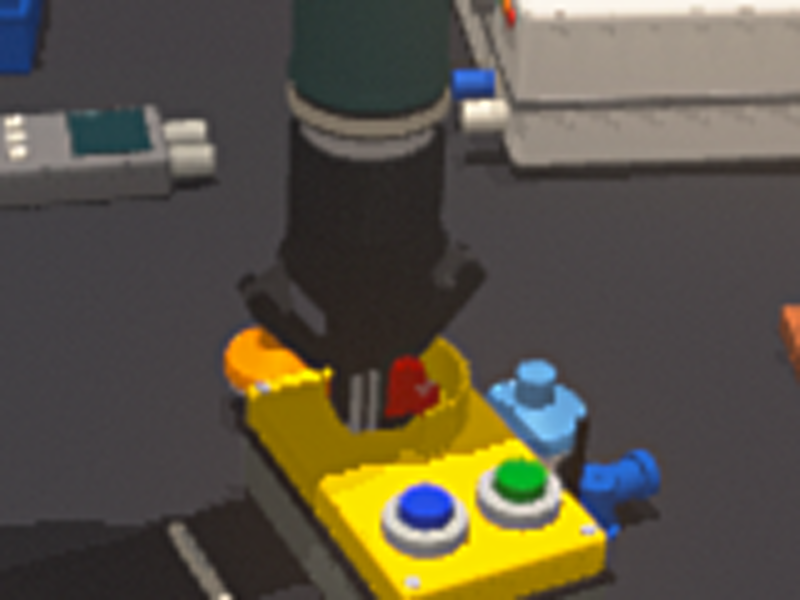

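The finger at (365,410) is now right beside the head, with a light tangential force from the lobe flank. I'll sweep at slightly larger radius.

```bash
python3 - <<'E'
from h import *
Z=.083; r=.0125
servo_line(*pose(-.1,r,Z),max_speed=.05)
for th in(.1,.25,.4,.55,.7):
    h=servo_line(*pose(th,r,Z),max_speed=.04,contact_N=12)
    print(th,h,get_wrist_force().round(1),get_ee_pos().round(4))
    if h: break
print(redz('tw3'),get_t())
E
```

```text
0.1 False [ 0.6 -2.1 -1.1] [0.5031 0.0071 0.0832]
0.25 False [ 0.6 -1.5  0.2] [0.4994 0.0107 0.0831]
0.4 False [ 0.4 -3.1  0.9] [0.4963 0.0148 0.083 ]
0.55 False [ 0.3 -2.4  1.5] [0.4937 0.0194 0.083 ]
0.7 False [-2.2 -2.1  1. ] [0.4916 0.0247 0.0827]
(179, array([0.1127, 0.1201, 0.1216])) 16.35
```

View pics/tw3.png

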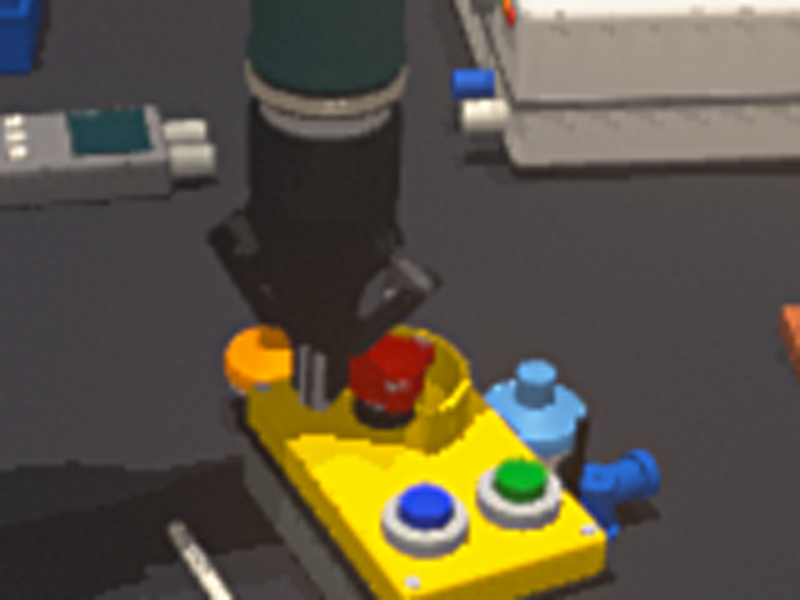

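The head is up (0.1216 m) and visibly turned. I'll back off radially so it springs back, then press the blue button.

```bash
python3 - <<'E'
from h import *
servo_line(*pose(.7,.05,.083),max_speed=.1)
p=get_ee_pos(); servo_line([p[0],p[1],.15],max_speed=.15)
print(redz(),get_t())
o=[np.pi,0,PSI+np.pi/2]; B=world([-.027,-.100]);print(B)
move_to([*B,.15],o); servo_line([*B,.098],max_speed=.1)
f0=get_wrist_force()
h=servo_line([*B,.079],max_speed=.015,contact_N=15); print(h,get_ee_pos(),get_wrist_force()-f0,get_t())
i,d=capture('side');save('blue',cv2.resize(i[130:250,210:370],None,fx=5,fy=5,interpolation=cv2.INTER_CUBIC))
E
```

```text
(217, array([0.1126, 0.1204, 0.1223])) 17.525
[ 0.53982969 -0.06958489]
True [ 0.53988866 -0.06965794  0.08362023] [-0.5568484  -0.25226708  7.28268601] 20.15
```

View pics/blue.png

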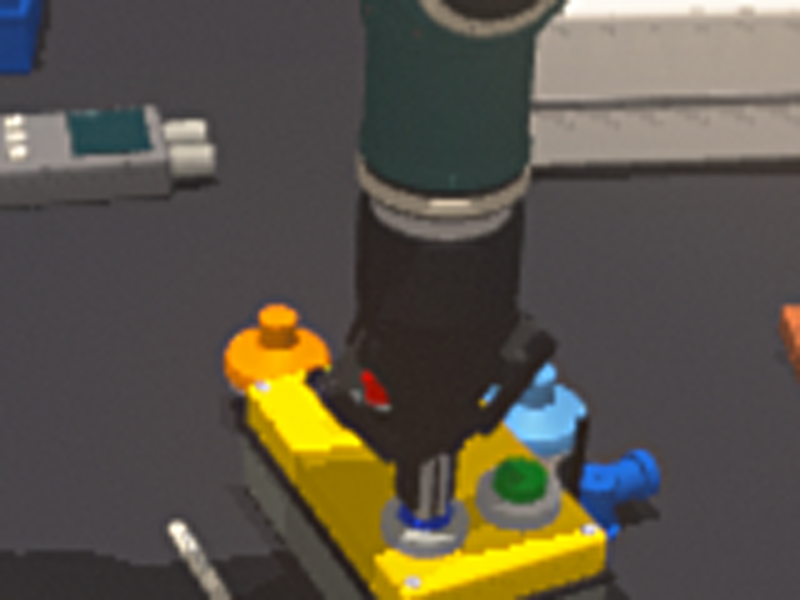

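The finger is on the blue button (430,515), which is pushed in; the 15 N stop came at its full-in height. I'll hold a little further to be sure, then let it out, retreat and check.

```bash
python3 - <<'E'
from h import *
B=world([-.027,-.100])
print(servo_line([*B,.0815],max_speed=.01,contact_N=14),get_ee_pos(),get_wrist_force()); wait(.2); print(get_wrist_force())
servo_line([*B,.20],max_speed=.12); servo_line([.45,-.25,.32],max_speed=.25)
wait(.3)
print(redz('end'))
for c in('side','top'):
    i,d=capture(c);A=pts(c,d,d>0);C=i[d>0].astype(int);r,g,b=C.T
    near=(abs(A[:,0]-.54)<.13)&(abs(A[:,1])<.14)
    P=A[near&(b>150)&(r<80)&(g<120)&(A[:,2]>.085)];print(c,'blue z',len(P),np.percentile(P[:,2],[50,90]) if len(P) else '')
    Y=A[near&(r>150)&(g>130)&(b<90)&(A[:,2]>.07)&(A[:,2]<.082)]
    if len(Y): print(cv2.minAreaRect(Y[:,:2].astype(np.float32)))
print(get_wrist_force(),get_t())
E
```

```text
True [ 0.53987544 -0.06966629  0.08357549] [-2.74357223 -0.60777093  7.66166785]
[-2.03718538  0.41219397  7.55545859]
(212, array([0.113 , 0.1203, 0.1227]))
side blue z 48 [0.09782851 0.09932564]
((0.5315922498703003, 0.0226546972990036), (0.11681752651929855, 0.2589491009712219), 22.637619018554688)
top blue z 64 [0.09619873 0.09934641]
((0.5295768976211548, 0.02555026113986969), (0.11627515405416489, 0.2546961009502411), 22.9018497467041)
[ 0.46001166  0.90550568 -0.43050059] 23.275
```

View pics/end.png

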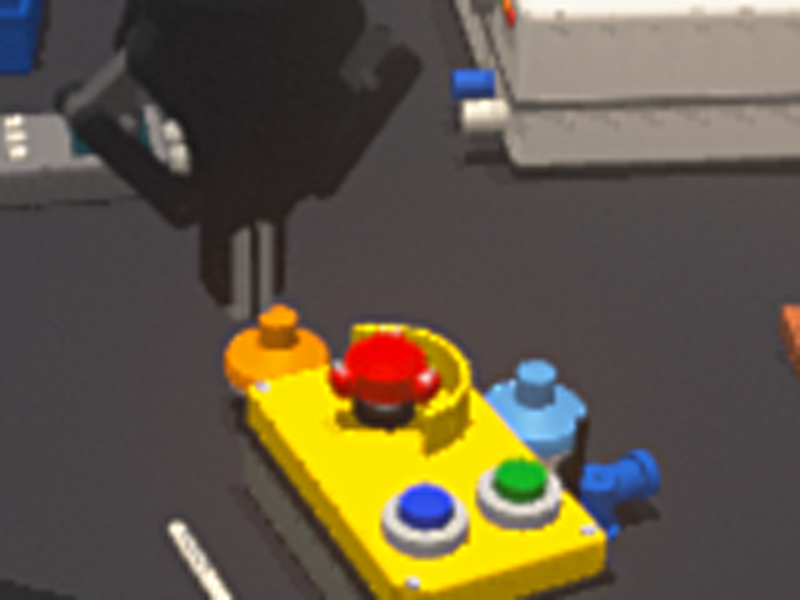

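The final picture shows the head up at (385,365) with its lobes at rest, blue out again at (425,508), green untouched, and the station and its neighbours in place.

```bash
python3 -c "
from workcell import *
print(sign_off(),get_t())"
```

```text
the job is handed in; nothing more can be done
the job is handed in; nothing more can be done
```

The stop check is done and handed in at about 23 s of robot time: the red head latched in, sprang back up when turned clockwise, and blue reset was pressed to its end stop and came out again, with green and the bench items untouched and the station in place to within a few millimetres; my first clockwise sweep missed the lobe, and the second turned it.

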